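Release the child-safe medicine drawer with its two-key latch

TASK

Open the child-safe medicine box on the bedside table: with one fingertip on each, press the two square keys on its top all the way down together and keep both down in one go until the drawer has slid fully out by itself, then let go of the keys and move clear. Do not touch the drawer, do not press the small round key, and leave everything else on the table where it stands.

Things in the scene. Friction and masses are not known exactly. Their poses are not given: they have to be found in the camera images.
- medbox: the child-safe medicine box, white, fixed to the table: 170 mm deep (its x) by 180 mm wide (its y) by 80 mm high. Origin at the centre of its underside; its x axis points from the drawer's front to the box's back, y to its left, z up. The flat top, 80 mm up, carries only the two square latch keys and one small round key.
- key_l_top (a point): centre of the top face of the left latch key: a grey rounded block, 26 mm (box x) by 24 mm (box y), on the lid at box x = -12 mm, y = +30 mm. Its top stands 14 mm above the lid (94 mm above the table) at rest and moves down with the key.
- key_r_top (a point): the same for the right latch key, at box x = -12 mm, y = -30 mm: the two keys are 60 mm apart centre to centre along the box's y, with a free gap of 36 mm between them, so a fingertip fits on each at once.
- key_l (a joint): travel of the left latch key in m: 0 up, 0.008 fully down (its top is then still 6 mm above the lid). Sprung: about 1.2 N to start, 4 N fully down; springs back up when let go. It must be at least about 5 mm down to free its side of the drawer.
- key_r (a joint): the same for the right latch key.
- call_key (a joint): travel of the small round grey key on the lid, 16 mm across, its top 8 mm above the lid, in m: 0 up, 0.004 down. It is the alarm key: not to be pressed.
- call_key_top (a point): centre of the round key's top face, at box x = +34 mm, y = 0.
- drawer: white drawer; front 176 mm wide, 66 mm high, small pull lip. Not to be touched. A damped spring pushes it out 70 mm along the box's -x at about 25 mm/s (about 3 s) while both latch keys are down; if either comes up on the way the latch catches it again; one key alone does not free it. Fully out, it stays out. Origin and axes are the box's when shut and move with it.
- drawer_face (a point): middle of the outer face of the drawer's front, 40 mm above the table: at box x = -93 mm when shut, -163 mm when fully out.
- tumbler_big: clear glass tumbler, rim 76 mm across, 95 mm tall; loose, origin at the centre of its underside. Leave alone.
- tumbler_small: clear glass tumbler, rim 64 mm across, 80 mm tall; loose, origin at the centre of its underside. Leave alone.
- pill_bottle: white round jar, 50 mm across, 70 mm tall; loose, origin at the centre of its underside. Leave alone.
- remote: white remote control lying flat, 160 x 50 x 23 mm, long along its x; loose, origin at the centre of its underside. Leave alone.
- carton_a: long flat white-and-green carton, 200 x 42 x 22 mm, long along its x; loose, origin at the centre of its underside. Leave alone.
- carton_b: a second carton like carton_a. Leave alone.

How it is judged:
On the way, in this order (a step that is already met when the one before it is completed fails the run):
1. both square keys are down together (more than 4.5 mm each) while the drawer is still nearly shut (value of joint each of key_l, key_r above 0.0045 m and x of drawer_face in the frame of medbox above -0.113 m and contact force between the fingers and medbox above 2 N), for 0.1 s.
2. the drawer is fully out (more than 64 mm) with both keys still held down (value of joint each of key_l, key_r above 0.003 m and x of drawer_face in the frame of medbox below -0.157 m), for 0.1 s.
At the end, for the whole second after the job is handed in: The drawer is out by more than 64 mm of its 70 mm, both square keys are back up (within 1.5 mm), the round key is up, and no loose thing is more than 20 mm from where it stood (x of drawer_face in the frame of medbox below -0.157 m and value of joint each of key_l, key_r, call_key below 0.0015 m and distance of each of tumbler_big, tumbler_small, pill_bottle, remote, carton_a, carton_b from where it was at the start of the episode below 0.02 m); the robot touches nothing.
It fails at once if a key let go with the drawer half out (x of drawer_face in the frame of medbox between -0.153 and -0.108 m and (value of joint any of key_l, key_r below 0.0015 m or contact force between the fingers and medbox below 0.1 N)).
It fails at once if the drawer touched by the robot (contact force between any of the fingers, the arm and drawer above 1.5 N).
It fails at once if the round key pressed (more than 2.5 mm) (value of joint call_key above 0.0025 m).
It fails at once if a bystander lifted, knocked over or pushed more than 20 mm (distance of any of tumbler_big, tumbler_small, pill_bottle, remote, carton_a, carton_b from where it was at the start of the episode above 0.02 m or angle between any of tumbler_big, tumbler_small, pill_bottle, remote, carton_a, carton_b's own z axis and vertical above 0.5 rad).
It also fails if it takes over 38 s, if anything falls off the work surface, if the arm or the gripper's body presses on something with over 40 N, if the wrist force passes 120 N, or if a joint passes its speed limit or range.

ROBOT

A 6-joint arm with a two-finger parallel gripper is mounted at the origin on the work surface. World frame = base frame: x ahead of the robot, y to its left, z up, the work surface at z = 0. Lengths are in m, angles in rad, forces in N, time in s.
With the tool pointing down it reaches from about 0.35 to 0.975 m from the base axis. Payload 4.9 kg.
Tool frame: the origin (TCP) lies at the very end of the fingers, on their centre line; the grasp point (between the pads) lies 19 mm behind it; z points along the fingers, y is the line along which they close (so a half turn about z gives the same grasp; the last joint's range is limited). The gripper opens to 85 mm and grips with 20 to 120 N. Pads are 22 mm wide; open, the fingers measure 114 mm over their backs; the gripper's body (76 mm by 85 mm) begins 54 mm behind the grasp point. The pads swing forward as they close: fully open they stand 13 mm farther back than shut.
Start: joints at [-1.242, 0.053, 1.613, -0, 1.476, -0.119], TCP at [0.271, -0.563, 0.231] pointing down, gripper open.
Joint ranges: [-3.01, 3.01], [-1.01, 2.22], [0.06, 2.58], [-1.02, 4.17], [0.09, 2.62], [-3.14, 3.14]. Speed limits (rad/s): [2.57, 2.57, 3.14, 3.14, 3.14, 3.14].

INTERFACE

Orientations are given as a unit quaternion [w, x, y, z].
In Python, from plant import state, optics, ticket, nets gives the robot as it stands. The module is installed in compiled form; this text tells all that it offers.
- The arm moves only by the shell command python3 -m inch 'ROWS' [OPENING]. ROWS is JSON, a list of rows, each an object of numbers: "dx", "dy", "dz": the shift along the tool's x, y, z as a fraction of full scale; "rx", "ry", "rz": the turn, a rotation vector about the tool's x, y, z as a fraction of full scale. In form: [{"dx": .., "dy": .., "dz": .., "rx": .., "ry": .., "rz": ..}, ...]. A call has 1 to 5 rows; each row is the pose to reach, as a shift and turn from the pose commanded when the call began, along the tool's axes at that moment; what a row does not reach only later rows make up. Full scale, the value 1, is 0.8 m for a shift and 1.5 rad for a turn. A row lasts 1/10 s, in which the tool goes at most 50 mm and 8.59 degrees, less where a joint would pass 70% of its speed; a pose out of reach is approached as far as the arm can. A call with a number of a shift or a turn outside -1 to 1 is refused whole. A call with a gripper value outside its range is refused whole. OPENING is the opening, from -1 (shut) to 1 (fully open), set as the call begins (- or left out, the last holds). The fingers move at their own pace and stop on an object; the grip force is fixed at half the most. Time passes only in rows, so rows that repeat a pose let the fingers close. It gives the time, the measured TCP pose, the force, the opening and the grip force at its end, in the units of the state.
- state(): the state, without advancing time (a new reading comes with each control period).
- optics.grab_frame(name): name is "scene" or "top" or "wrist"; returns the picture (384x512x3 uint8, red, green, blue); there is no depth.
- optics.camera_info(name): a dict with "fx", "fy", "cx", "cy" (pixels), "k1" (the pictures are not rectified: a ray, as slopes to the right and down, at radius r is drawn at 1 + k1 r^2 times it, then the intrinsics apply), "R" (3x3) and "t" (3): a world point X has camera coordinates R X + t. Camera axes: x right, y down, z forward; pixel columns grow to the right and rows downward; lengths in m; the calibration is good to about 2 mm. A picture is of the moment at which its call begins: read the wrist's pose just before it. camera_info takes no time and is no camera call; for the wrist camera it gives the pose at the moment of the call.
- ticket.job_done(): hands the job in; it is judged then, once.
Trained networks look in the newest picture that a camera, given by its name, has taken for a name from the list of things; names that differ only in an ending like _2 or _b are one class to them, and where a whole thing is asked for, a point or a joint stands for the part that bears it (a point fixed in the world has none). Each returns a list of dicts, best first, with "confidence" (0 to 1); they miss things now and then, are a little off and sometimes report something else, mostly with a low value. They report only what shows in the picture. A call takes as long as a camera call.
- nets.boxes_of(camera, name): "bbox" ([centre column, centre row, width, height] in pixels, round what is visible of it).
- nets.outline_of(camera, name): "pixels" (384x512 bool, what is visible of it) and "bbox" ([centre column, centre row, width, height] in pixels, round what is visible of it).
The state is a dict: "time": time; "joint_pos": joint angles; "joint_vel": joint speeds; "joint_efforts": joint torques, N m; "tool_pos": TCP position; "tool_rot": TCP orientation; "contact_force": force on the tool from outside, world axes, zero at the start; "ft_torque": the same for the moment, N m; "gripper_width": opening from 0.0 (shut) to 1.0 (fully open); "grasp_force": force on a finger pad.
Only numpy, scipy, OpenCV 4.12 (cv2) and the standard library are available. Lean on these libraries where they do the work, as an engineer would, in place of code of your own. Each camera call takes 0.05 s, during which the arm holds its last target. There are 200 camera calls.

## Working session

There is one attempt and no reset: what is moved stays moved. The work goes in short steps, Python scripts to look and compute and a shell command to move; the robot and the scene stay as the last step left them, time stands still between calls to the robot, and variables do not carry over. Pictures are saved under pics/ and viewed, at most 10 in all, crops included, and the job is handed in when it is done.

```bash
mkdir -p pics; cat > h.py <<'E'
import numpy as np, cv2
from plant import state, optics, ticket, nets
def ray(ci,px):
    K=np.array([[ci['fx'],0,ci['cx']],[0,ci['fy'],ci['cy']],[0,0,1.]])
    n=cv2.undistortPoints(np.array([[px]],float),K,np.array([ci['k1'],0,0,0,0.]))[0,0]
    R=np.array(ci['R']);t=np.array(ci['t'])
    return -R.T@t, R.T@np.array([n[0],n[1],1.])
def at_z(ci,px,z):
    o,d=ray(ci,px); return o+d*(z-o[2])/d[2]
def proj(ci,X):
    c=np.array(ci['R'])@np.array(X)+np.array(ci['t']);s=c[:2]/c[2];s=s*(1+ci['k1']*(s@s))
    return np.array([ci['fx']*s[0]+ci['cx'],ci['fy']*s[1]+ci['cy']])
def save(name,im): cv2.imwrite('pics/'+name,cv2.cvtColor(im,cv2.COLOR_RGB2BGR))
E
python3 - <<'E'
from h import *
np.set_printoptions(precision=4,suppress=True)
ims=[optics.grab_frame(c) for c in ('top','scene')]
for c,im in zip(('top','scene'),ims):
    save(c+'1.png',im); ci=optics.camera_info(c)
    for n,z in (('key_l_top',.094),('call_key_top',.088),('medbox',.08)):
        for d in nets.boxes_of(c,n)[:4]: print(c,n,round(d['confidence'],2),np.array(d['bbox']),at_z(ci,d['bbox'][:2],z))
s=state();print(s['time'],s['tool_pos'],s['tool_rot'],s['contact_force'],s['gripper_width'])
E
```

```text
top medbox 0.83 [341.4 201.4 101.1  98.1] [ 0.5597 -0.1514  0.08  ]
scene key_l_top 0.49 [181.4 201.9  13.9   8.5] [ 0.5742 -0.1261  0.094 ]
scene call_key_top 0.68 [142.1 268.3  43.5  50.8] [ 0.7035 -0.2534  0.088 ]
scene medbox 0.79 [166.8 221.4  95.2  81.5] [ 0.6025 -0.1709  0.08  ]
0.4 [ 0.2706 -0.5633  0.2311] [-0.0001  0.975   0.222  -0.    ] [ 0.4555 -0.9241  0.8469] 0.9961300228711343
```

View pics/top1.png

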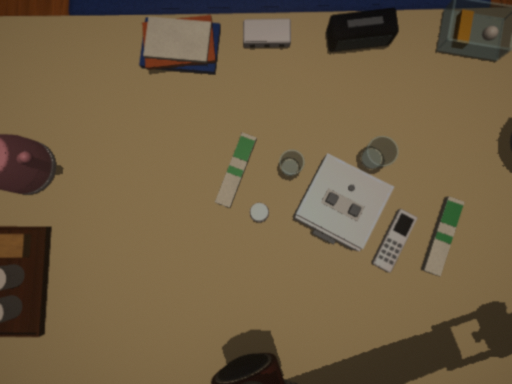

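View pics/scene1.png

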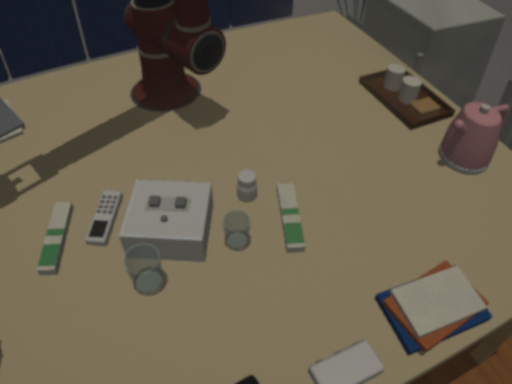

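The top view shows the box near (345,203), with square keys at about (332,199) and (355,210), the round key at (351,188) and the drawer lip at lower left (323,237). The scene view agrees: keys at (154,202) and (181,202), round key at (164,219). Next I refine the key centres.

```bash
python3 - <<'E'
from h import *
np.set_printoptions(precision=4,suppress=True)
from scipy.spatial.transform import Rotation as Ro
P={}
for c,guess in (('top',[(332,199),(355,210),(351,188)]),('scene',[(181,202),(154,202),(164,219)])):
    im=cv2.imread(f'pics/{c}1.png',0); ci=optics.camera_info(c)
    big=cv2.resize(im,None,fx=4,fy=4,interpolation=cv2.INTER_CUBIC)
    for i,(u,v) in enumerate(guess):
        r=10; roi=im[v-r:v+r+1,u-r:u+r+1].astype(float)
        print(c,i,roi.min(),np.median(roi))
        w=(roi<0.5*(roi.min()+np.percentile(roi,85))).astype(np.uint8)
        n,l,st,ce=cv2.connectedComponentsWithStats(w,connectivity=4)
        k=min(range(1,n),key=lambda k:np.hypot(*(ce[k]-r))-(0.0 if st[k,4]>5 else -99))
        px=ce[k]+[u-r,v-r]; P[c,i]=at_z(ci,px,.094 if i<2 else .088); print(px,st[k],P[c,i])
    L,Rr,C=[P[c,i] for i in range(3)]
    d=L-Rr; print(c,'dist',np.linalg.norm(d[:2]),'yaw of box y',np.arctan2(d[1],d[0]),'mid',(L+Rr)/2,'to round',np.linalg.norm((C-(L+Rr)/2)[:2]),((C-(L+Rr)/2)@d)/.06)
    a=np.vstack([cv2.imread(f'pics/{c}1.png')[guess[0][1]-50:guess[0][1]+50, guess[0][0]-65:guess[0][0]+65]]); cv2.imwrite(f'pics/{c}_crop.png',cv2.resize(a,None,fx=4,fy=4,interpolation=cv2.INTER_CUBIC))
s=state();print(s['tool_pos'],Ro.from_quat(s['tool_rot'],scalar_first=True).as_matrix(),s['joint_pos'])
E
python3 -c "
import cv2,numpy as np
a=cv2.imread('pics/top_crop.png');b=cv2.imread('pics/scene_crop.png')
cv2.imwrite('pics/crops.png',cv2.resize(np.vstack([a,b]),(390,600)))"
```

```text
top 0 56.0 129.0
[331.6111 198.4841] [  3   3  14  14 126] [ 0.5656 -0.1254  0.094 ]
top 1 53.0 128.0
[354.0238 209.9048] [  3   4  13  13 126] [ 0.5382 -0.1778  0.094 ]
top 2 67.0 144.0
[350.8333 187.5   ] [ 7  7  7  6 36] [ 0.5928 -0.173   0.088 ]
top dist 0.059139385317939754 yaw of box y 1.0904198147615385 mid [ 0.5519 -0.1516  0.094 ] to round 0.04612868118245883 -0.00010675116618106375
scene 0 58.0 116.0
[180.4385 202.6385] [  4   5  12  12 130] [ 0.5754 -0.1287  0.094 ]
scene 1 57.0 116.0
[154.2093 201.4574] [  4   4  13  12 129] [ 0.5478 -0.181   0.094 ]
scene 2 66.0 132.0
[163.9189 218.5405] [ 7  7  7  6 37] [ 0.5989 -0.1752  0.088 ]
scene dist 0.05912985643939627 yaw of box y 1.0853899659288502 mid [ 0.5616 -0.1549  0.094 ] to round 0.04244894388636251 -0.0005051435533385474
[ 0.2706 -0.5633  0.2311] [[ 0.9014  0.433  -0.0001]
 [ 0.433  -0.9014  0.0003]
 [ 0.     -0.0003 -1.    ]] [-1.242   0.0528  1.6131  0.      1.476  -0.119 ]
```

View pics/crops.png

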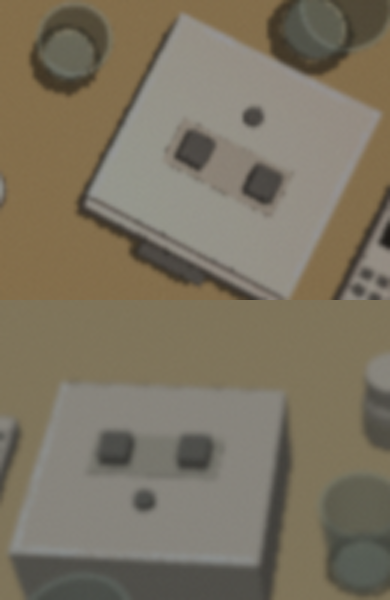

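The crops show dark keys on a pale panel and the round key behind them, all consistent with the stated spacing. I'll hover above the midpoint with tool y along the box's y, with the fingers part open.

```bash
python3 -m inch '[{"dx":0.544,"dy":-0.308,"dz":0.02,"rz":0.62},{"dx":0.544,"dy":-0.308,"dz":0.02,"rz":0.62},{"dx":0.544,"dy":-0.308,"dz":0.02,"rz":0.62},{"dx":0.544,"dy":-0.308,"dz":0.02,"rz":0.62},{"dx":0.544,"dy":-0.308,"dz":0.02,"rz":0.62}]' 0.06
cat > go.py <<'E'
from h import *
import sys
from scipy.spatial.transform import Rotation as Ro
def togo(X,yaw):  # target TCP, yaw of tool x, tool down
    s=state(); R=Ro.from_quat(s['tool_rot'],scalar_first=True)
    T=Ro.from_matrix(np.array([[np.cos(yaw),np.sin(yaw),0],[np.sin(yaw),-np.cos(yaw),0],[0,0,-1]]))
    d=R.inv().apply(np.array(X)-s['tool_pos'])/.8; r=(R.inv()*T).as_rotvec()/1.5
    print('t',s['time'],'pos',s['tool_pos'].__array__().round(4) if hasattr(s['tool_pos'],'__array__') else np.round(s['tool_pos'],4),'F',np.round(s['contact_force'],2),'w',round(s['gripper_width'],3),'\nd',d.round(4),'r',r.round(4))
if __name__=='__main__': togo([float(a) for a in sys.argv[1:4]],float(sys.argv[4]))
E
python3 go.py .556 -.153 .215 -.483
```

```text
t 0.4 pos [ 0.2706 -0.5633  0.2311] F [ 0.46 -0.92  0.85] w 0.996 
d [ 0.5436 -0.3078  0.0203] r [-2.000e-04  1.000e-04  6.206e-01]validation failed for argument at $[0]...
```

```bash
python3 -m inch '[{"dx":0.544,"dy":-0.308,"dz":0.02,"rx":0,"ry":0,"rz":0.62},{"dx":0.544,"dy":-0.308,"dz":0.02,"rx":0,"ry":0,"rz":0.62},{"dx":0.544,"dy":-0.308,"dz":0.02,"rx":0,"ry":0,"rz":0.62},{"dx":0.544,"dy":-0.308,"dz":0.02,"rx":0,"ry":0,"rz":0.62},{"dx":0.544,"dy":-0.308,"dz":0.02,"rx":0,"ry":0,"rz":0.62}]' 0.06
python3 go.py .556 -.153 .215 -.483
```

```text
time: 0.9
tool_pos: [0.4091, -0.3644, 0.2238]
tool_rot: [0.0, 0.99, -0.14, 0.0]
contact_force: [-0.3, 0.5, 0.4]
gripper_width: 0.526
grasp_force: 0.0
t 0.9 pos [ 0.4091 -0.3644  0.2238] F [-0.28  0.51  0.36] w 0.526 
d [ 0.1034 -0.3047  0.011 ] r [ 1.000e-04 -4.000e-04  1.352e-01]
```

```bash
python3 -m inch '[{"dx":0.103,"dy":-0.305,"dz":0.011,"rx":0,"ry":0,"rz":0.135},{"dx":0.103,"dy":-0.305,"dz":0.011,"rx":0,"ry":0,"rz":0.135},{"dx":0.103,"dy":-0.305,"dz":0.011,"rx":0,"ry":0,"rz":0.135},{"dx":0.103,"dy":-0.305,"dz":0.011,"rx":0,"ry":0,"rz":0.135},{"dx":0.103,"dy":-0.305,"dz":0.011,"rx":0,"ry":0,"rz":0.135}]'
python3 - <<'E'
from h import *
np.set_printoptions(precision=4,suppress=True)
ci=optics.camera_info('wrist'); im=optics.grab_frame('wrist'); save('w1.png',im)
import pickle; pickle.dump(ci,open('w1.pkl','wb'))
print(-np.array(ci['R']).T@np.array(ci['t']))
yaw=-.483;ex=np.array([np.cos(yaw),np.sin(yaw),0]);ey=np.array([-np.sin(yaw),np.cos(yaw),0]);m=np.array([.556,-.153,.094])
for n,X in (('L',m+.03*ey),('R',m-.03*ey),('C',m+.046*ex-[0,0,.006])): print(n,proj(ci,X))
for n in('key_l_top','call_key_top'):
    for d in nets.boxes_of('wrist',n)[:4]: print(n,d)
E
python3 go.py .556 -.153 .215 -.483
```

```text
time: 1.4
tool_pos: [0.5479, -0.1614, 0.2155]
tool_rot: [0.0, 0.972, -0.236, 0.0]
contact_force: [0.2, -1.2, 0.7]
gripper_width: 0.525
grasp_force: 0.0
[ 0.6206 -0.2008  0.3577]
L [207.0738 185.5324]
R [273.8607 185.9666]
C [240.3585 133.1202]
key_l_top {'bbox': [212.2, 184.8, 29.5, 31.9], 'confidence': 0.74}
call_key_top {'bbox': [244.2, 252.7, 164.2, 7.6], 'confidence': 0.69}
call_key_top {'bbox': [484.9, 114.8, 54.2, 183.5], 'confidence': 0.67}
call_key_top {'bbox': [245.3, 136.9, 19.2, 17.5], 'confidence': 0.56}
t 1.55 pos [ 0.548  -0.1607  0.2151] F [ 0.74 -0.6   0.98] w 0.533 
d [ 0.0045 -0.0131  0.0001] r [0.     0.0002 0.0075]
```

View pics/w1.png

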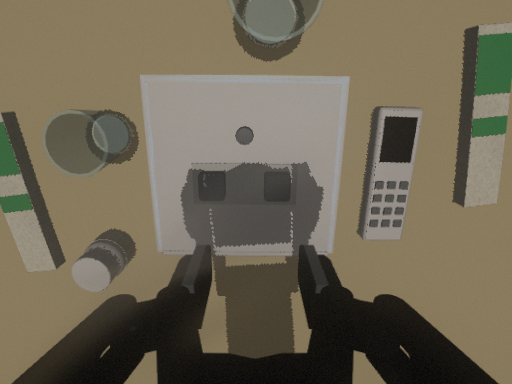

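The wrist view shows the box almost square to the image, with keys near (212,185) and (278,185) and the round key at (244,135). I'll fit the box pose from hull centroids in the three views.

```bash
cat > fit.py <<'E'
from h import *
import pickle
from scipy.optimize import least_squares
np.set_printoptions(precision=4,suppress=True)
def hullc(ci,p,cx,cy,hx,hy,h):
    c,s=np.cos(p[2]),np.sin(p[2])
    pts=[]
    for a in(-1,1):
        for b in(-1,1):
            for z in(.081,.08+h):
                x,y=cx+a*hx,cy+b*hy; pts.append(proj(ci,[p[0]+c*x-s*y,p[1]+s*x+c*y,z]))
    m=cv2.moments(cv2.convexHull(np.array(pts,np.float32))); return np.array([m['m10']/m['m00'],m['m01']/m['m00']])
def model(ci,p): return np.concatenate([hullc(ci,p,-.012,.03,.0125,.0115,.014),hullc(ci,p,-.012,-.03,.0125,.0115,.014),hullc(ci,p,.034,0,.007,.007,.008)])
im=cv2.imread('pics/w1.png',0).astype(float)
def blob(im,u,v,r,th):
    roi=im[v-r:v+r+1,u-r:u+r+1]; w=(roi<th).astype(np.uint8)
    n,l,st,ce=cv2.connectedComponentsWithStats(w,connectivity=4)
    k=1+np.argmax(st[1:,4]); print(st[k],ce[k]+[u-r,v-r]); return ce[k]+[u-r,v-r]
print(im[185,190:300:3].astype(int), im[165:210:3,212].astype(int))
th=32
W=np.concatenate([blob(im,212,185,19,th),blob(im,278,185,19,th),blob(im,244,135,13,100)])
obs={'top':[331.61,198.48,354.02,209.90,350.83,187.5],'scene':[180.44,202.64,154.21,201.46,163.92,218.54],'wrist':W}
cis={c:optics.camera_info(c) for c in('top','scene')}; cis['wrist']=pickle.load(open('w1.pkl','rb'))
for c in obs:
    f=lambda p:model(cis[c],p)-obs[c]
    r=least_squares(f,[.55,-.15,-.48],x_scale=.01,diff_step=1e-4); p=r.x
    print(c,p,'keymid',p[:2]-.012*np.array([np.cos(p[2]),np.sin(p[2])]),r.fun)
a=cv2.imread('pics/w1.png')[110:220,180:320]; a=np.clip(a.astype(float)*2,0,255).astype(np.uint8)
cv2.imwrite('pics/w1c.png',cv2.resize(a,None,fx=5,fy=5,interpolation=cv2.INTER_CUBIC))
E
python3 fit.py
```

```text
[82 77 74 55 57 84 57 58 58 58 56 58 74 77 74 77 76 76 77 74 78 78 79 75
 74 60 62 64 60 64 60 58 60 57 75 76 84] [132 130  67  54  56  56  56  56  61  58  61  62  72  81  84]Traceback (most recent call last):
  File "fit.py", line 21, in <module>
    W=np.concatenate([blob(im,212,185,19,th),blob(im,278,185,19,th),blob(im,244,135,13,100)])
                      ~~~~^^^^^^^^^^^^^^^^^^
  File "fit.py", line 18, in blob
    k=1+np.argmax(st[1:,4]); print(st[k],ce[k]+[u-r,v-r]); return ce[k]+[u-r,v-r]
        ~~~~~~~~~^^^^^^^^^^
    return _wrapfunc(a, 'argmax', axis=axis, out=out, **kwds)
    return bound(*args, **kwds)
ValueError: attempt to get argmax of an empty sequence
```

```bash
sed -i 's/^th=32/th=69/' fit.py; python3 fit.py
```

```text
[82 77 74 55 57 84 57 58 58 58 56 58 74 77 74 77 76 76 77 74 78 78 79 75
 74 60 62 64 60 64 60 58 60 57 75 76 84] [132 130  67  54  56  56  56  56  61  58  61  62  72  81  84]
[  5   5  28  31 793] [211.7238 185.5763]
[  4   6  28  32 798] [276.8546 186.7318]
[  4   4  19  19 258] [244.1395 135.0349]
top [ 0.563  -0.1583 -0.4777] keymid [ 0.5524 -0.1528] [-0.1251 -0.0061  0.0712  0.0196  0.0531 -0.0145]
scene [ 0.5661 -0.1593 -0.4806] keymid [ 0.5555 -0.1537] [ 0.1195 -0.1252 -0.0496 -0.0357 -0.0691  0.1469]
wrist [ 0.5632 -0.1604 -0.4892] keymid [ 0.5526 -0.1548] [-0.3954  0.0963  0.1944 -0.2312  0.1923  0.1423]
```

View pics/w1c.png

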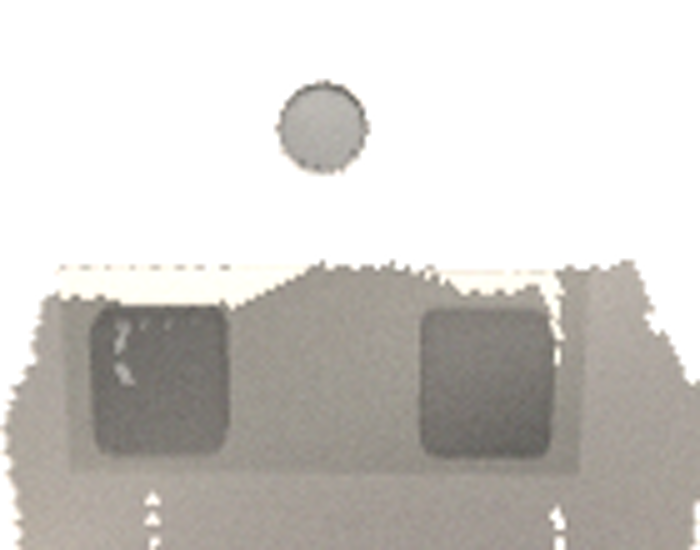

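Three views agree within 3 mm: key midpoint about (0.5535, -0.154), yaw -0.483. Now I descend to just above the keys.

```bash
python3 go.py .5535 -.154 .115 -.483
```

```text
t 1.55 pos [ 0.548  -0.1607  0.2151] F [ 0.74 -0.6   0.98] w 0.533 
d [ 0.0023 -0.0106  0.1251] r [0.     0.0002 0.0075]
```

```bash
python3 -m inch '[{"dx":0.002,"dy":-0.0106,"dz":0.04,"rx":0,"ry":0,"rz":0.0075},{"dx":0.002,"dy":-0.0106,"dz":0.08,"rx":0,"ry":0,"rz":0.0075},{"dx":0.002,"dy":-0.0106,"dz":0.115,"rx":0,"ry":0,"rz":0.0075},{"dx":0.002,"dy":-0.0106,"dz":0.125,"rx":0,"ry":0,"rz":0.0075},{"dx":0.002,"dy":-0.0106,"dz":0.125,"rx":0,"ry":0,"rz":0.0075}]'
python3 - <<'E'
from h import *
im=optics.grab_frame('wrist'); save('w2.png',im); sc=optics.grab_frame('scene')
b=cv2.resize(sc[160:260,100:230],None,fx=3,fy=3,interpolation=cv2.INTER_CUBIC)
a=cv2.resize(im[150:384,110:380],(390,300))
o=np.vstack([a,b]); save('w2c.png',np.clip(o.astype(float)*1.6,0,255).astype(np.uint8))
E
python3 go.py .5535 -.154 .095 -.483
```

```text
time: 2.05
tool_pos: [0.551, -0.157, 0.1139]
tool_rot: [-0.0, 0.97, -0.242, -0.001]
contact_force: [-0.9, 1.1, 0.5]
gripper_width: 0.533
grasp_force: 0.0
t 2.15 pos [ 0.553  -0.1575  0.1169] F [ 1.2   0.35 -0.32] w 0.526 
d [-0.0016 -0.0041  0.0274] r [-0.0001 -0.0016 -0.0039]
```

View pics/w2c.png

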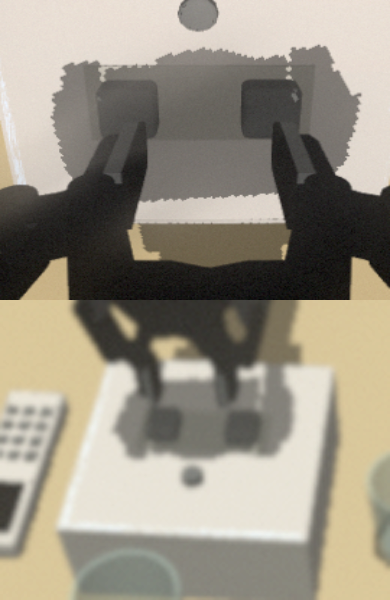

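The wrist crop shows both tips over the keys, shifted about 4 mm to the right, which matches the pose readout. I'll correct that and go lower.

```bash
python3 -m inch '[{"dx":-0.001,"dy":-0.005,"dz":0,"rx":0,"ry":0,"rz":-0.002},{"dx":-0.001,"dy":-0.005,"dz":0.01,"rx":0,"ry":0,"rz":-0.002},{"dx":-0.001,"dy":-0.005,"dz":0.02,"rx":0,"ry":0,"rz":-0.002},{"dx":-0.001,"dy":-0.005,"dz":0.02,"rx":0,"ry":0,"rz":-0.002},{"dx":-0.001,"dy":-0.005,"dz":0.02,"rx":0,"ry":0,"rz":-0.002}]'
python3 - <<'E'
from h import *
im=optics.grab_frame('wrist'); sc=optics.grab_frame('scene')
b=cv2.resize(sc[160:260,100:230],None,fx=3,fy=3,interpolation=cv2.INTER_CUBIC)
a=cv2.resize(im[150:384,110:380],(390,300))
o=np.vstack([a,b]); save('w3c.png',np.clip(o.astype(float)*1.6,0,255).astype(np.uint8))
E
python3 go.py .5535 -.154 .095 -.483;python3 go.py .5535 -.154 .095 -.483
```

```text
time: 2.65
tool_pos: [0.5531, -0.1523, 0.0986]
tool_rot: [-0.0, 0.971, -0.24, -0.001]
contact_force: [0.4, -0.4, 0.4]
gripper_width: 0.533
grasp_force: 0.0
t 2.75 pos [ 0.5535 -0.1526  0.0993] F [ 0.5  -0.5  -0.74] w 0.531 
d [0.0008 0.0016 0.0053] r [ 0.     -0.     -0.0013]
t 2.75 pos [ 0.5535 -0.1526  0.0993] F [ 0.5  -0.5  -0.74] w 0.531 
d [0.0008 0.0016 0.0053] r [ 0.     -0.     -0.0013]
```

View pics/w3c.png

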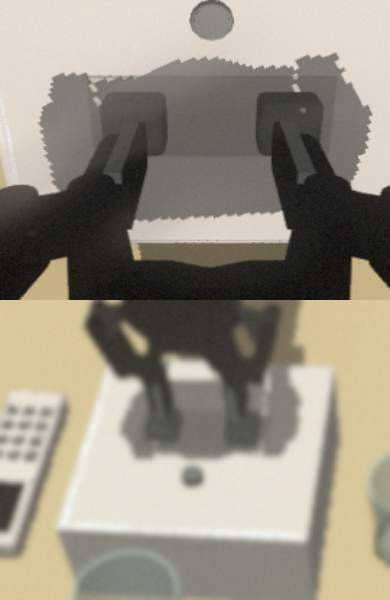

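The tips (133, 287) now sit over the key centres (135, 290). Next I press down in steps, watching the force.

```bash
python3 -m inch '[{"dx":0,"dy":0.001,"dz":0.005,"rx":0,"ry":0,"rz":0},{"dx":0,"dy":0.001,"dz":0.0075,"rx":0,"ry":0,"rz":0},{"dx":0,"dy":0.001,"dz":0.0075,"rx":0,"ry":0,"rz":0}]'; python3 -m inch '[{"dx":0,"dy":0,"dz":0.004,"rx":0,"ry":0,"rz":0},{"dx":0,"dy":0,"dz":0.004,"rx":0,"ry":0,"rz":0}]'
```

```text
time: 3.05
tool_pos: [0.5527, -0.1532, 0.0927]
tool_rot: [-0.0, 0.971, -0.24, -0.0]
contact_force: [-0.3, 0.7, -0.3]
gripper_width: 0.53
grasp_force: 0.0
time: 3.25
tool_pos: [0.5533, -0.1534, 0.0903]
tool_rot: [0.0, 0.971, -0.24, 0.0]
contact_force: [0.7, -0.1, 1.6]
gripper_width: 0.532
grasp_force: 0.9
```

```bash
python3 -m inch '[{"dx":0,"dy":0,"dz":0.004,"rx":0,"ry":0,"rz":0},{"dx":0,"dy":0,"dz":0.008,"rx":0,"ry":0,"rz":0},{"dx":0,"dy":0,"dz":0.011,"rx":0,"ry":0,"rz":0},{"dx":0,"dy":0,"dz":0.011,"rx":0,"ry":0,"rz":0}]'
```

```text
time: 3.65
tool_pos: [0.5535, -0.1534, 0.0837]
tool_rot: [0.0, 0.971, -0.24, -0.0]
contact_force: [-6.4, 2.0, 13.4]
gripper_width: 0.527
grasp_force: 6.8
```

```bash
python3 -m inch '[{"dx":0,"dy":0,"dz":0.001,"rx":0,"ry":0,"rz":0},{"dx":0,"dy":0,"dz":0.001,"rx":0,"ry":0,"rz":0},{"dx":0,"dy":0,"dz":0.001,"rx":0,"ry":0,"rz":0},{"dx":0,"dy":0,"dz":0.001,"rx":0,"ry":0,"rz":0},{"dx":0,"dy":0,"dz":0.001,"rx":0,"ry":0,"rz":0}]'
python3 - <<'E'
from h import *
im=optics.grab_frame('wrist'); sc=optics.grab_frame('top')
b=cv2.resize(sc[150:270,270:410],(390,300),interpolation=cv2.INTER_CUBIC)
a=cv2.resize(im[150:384,110:380],(390,300))
o=np.vstack([a,b]); save('w4c.png',np.clip(o.astype(float)*1.6,0,255).astype(np.uint8))
E
```

```text
time: 4.15
tool_pos: [0.5535, -0.1534, 0.0836]
tool_rot: [0.0, 0.971, -0.24, -0.0]
contact_force: [-8.3, 3.2, 16.9]
gripper_width: 0.531
grasp_force: 8.5
```

View pics/w4c.png

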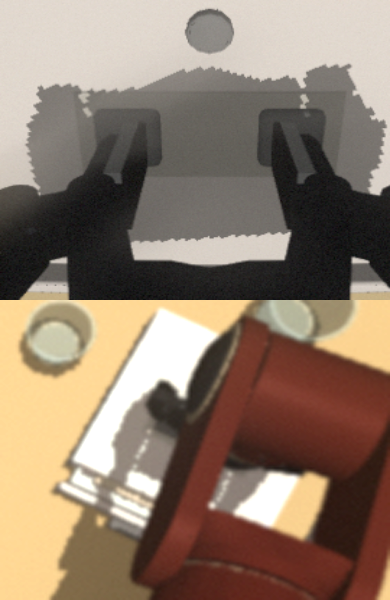

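Both keys are down and the drawer's front (lower left) has started to separate from the box. I keep holding.

```bash
Z='' 
for i in 1 2 3 4 5 6; do python3 -m inch '[{"dx":0,"dy":0,"dz":0,"rx":0,"ry":0,"rz":0},{"dx":0,"dy":0,"dz":0,"rx":0,"ry":0,"rz":0},{"dx":0,"dy":0,"dz":0,"rx":0,"ry":0,"rz":0},{"dx":0,"dy":0,"dz":0,"rx":0,"ry":0,"rz":0},{"dx":0,"dy":0,"dz":0,"rx":0,"ry":0,"rz":0}]' | grep -E 'time|contact'; done
python3 - <<'E'
from h import *
im=optics.grab_frame('wrist'); sc=optics.grab_frame('top')
b=cv2.resize(sc[150:270,270:410],(390,300),interpolation=cv2.INTER_CUBIC)
a=cv2.resize(im[150:384,110:380],(390,300))
o=np.vstack([a,b]); save('w5c.png',np.clip(o.astype(float)*1.6,0,255).astype(np.uint8))
yaw=-.483;ci=optics.camera_info('top')
for d in (.093,.153,.163): 
    for y in (.088,.0,-.088):
        print(d,y,(proj(ci,[.564-d*np.cos(yaw)-y*np.sin(yaw),-.1593-d*np.sin(yaw)+y*np.cos(yaw),.07])-[270,150])*[390/140,2.5]+[0,300])
E
```

```text
time: 4.75
contact_force: [-8.0, 2.7, 16.7]
time: 5.25
contact_force: [-8.6, 2.8, 16.1]
time: 5.75
contact_force: [-8.9, 2.6, 17.7]
time: 6.25
contact_force: [-8.7, 2.3, 17.0]
time: 6.75
contact_force: [-9.4, 2.9, 18.2]
time: 7.25
contact_force: [-7.8, 2.7, 16.5]
0.093 0.088 [ 68.15405417 466.89751975]
0.093 0.0 [157.8940258  509.00264694]
0.093 -0.088 [249.27564524 551.87939719]
0.153 0.088 [ 36.88985643 521.15708899]
0.153 0.0 [126.82116772 563.93922709]
0.153 -0.088 [218.39566263 607.52917579]
0.163 0.088 [ 31.64972105 530.25561344]
0.163 0.0 [121.61427687 573.15244584]
0.163 -0.088 [213.22232012 616.86324982]
```

View pics/w5c.png

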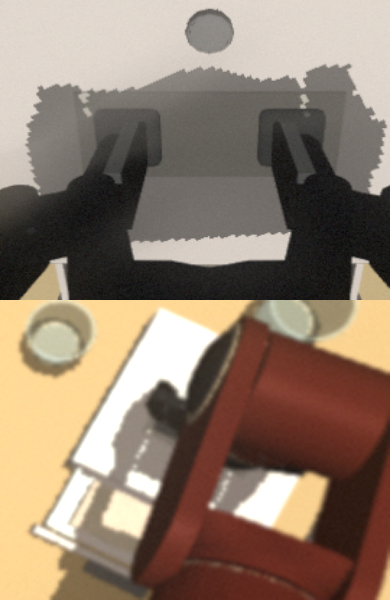

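The drawer's front-left corner is at (31,531), and full extension predicts (31.6,530), so it is fully out. I hold another half second, then lift straight up.

```bash
python3 -m inch '[{"dx":0,"dy":0,"dz":0,"rx":0,"ry":0,"rz":0},{"dx":0,"dy":0,"dz":0,"rx":0,"ry":0,"rz":0},{"dx":0,"dy":0,"dz":0,"rx":0,"ry":0,"rz":0},{"dx":0,"dy":0,"dz":0,"rx":0,"ry":0,"rz":0},{"dx":0,"dy":0,"dz":0,"rx":0,"ry":0,"rz":0}]' | grep -E 'time|contact'
python3 -m inch '[{"dx":0,"dy":0,"dz":-0.01,"rx":0,"ry":0,"rz":0},{"dx":0,"dy":0,"dz":-0.03,"rx":0,"ry":0,"rz":0},{"dx":0,"dy":0,"dz":-0.08,"rx":0,"ry":0,"rz":0},{"dx":0,"dy":0,"dz":-0.13,"rx":0,"ry":0,"rz":0},{"dx":0,"dy":0,"dz":-0.18,"rx":0,"ry":0,"rz":0}]'
python3 -m inch '[{"dx":0,"dy":0,"dz":0,"rx":0,"ry":0,"rz":0},{"dx":0,"dy":0,"dz":0,"rx":0,"ry":0,"rz":0},{"dx":0,"dy":0,"dz":0,"rx":0,"ry":0,"rz":0},{"dx":0,"dy":0,"dz":0,"rx":0,"ry":0,"rz":0},{"dx":0,"dy":0,"dz":0,"rx":0,"ry":0,"rz":0}]' | grep -E 'time|contact|pos'
python3 -c "
from h import *
save('w6.png',optics.grab_frame('wrist'))"
```

```text
time: 7.85
contact_force: [-8.3, 2.2, 17.9]
time: 8.35
tool_pos: [0.5528, -0.1531, 0.2259]
tool_rot: [-0.0, 0.971, -0.24, -0.0]
contact_force: [0.1, 0.2, 0.3]
gripper_width: 0.529
grasp_force: 0.0
time: 8.85
tool_pos: [0.5523, -0.1529, 0.2226]
contact_force: [0.5, -0.5, 0.2]
```

View pics/w6.png

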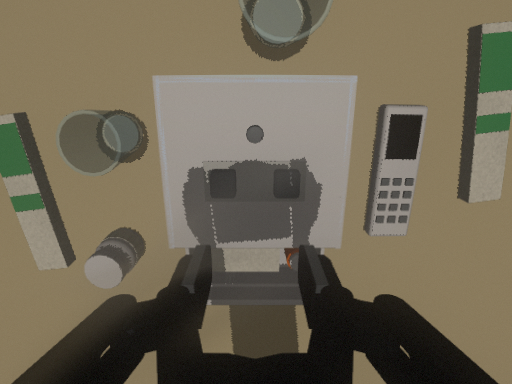

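The drawer is out (its front is near row 290), the arm is well clear, and the keys at (222,184) and (287,184) look up. Nothing else has moved, so I hand in.

```bash
python3 -c "
from plant import ticket
print(ticket.job_done())"
```

```text
the job is handed in; nothing more can be done
None
```

I pressed both square keys down together and held them until the drawer was fully out, then lifted clear and handed the job in; the last picture shows the other things undisturbed, and no verdict came back.

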